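Hang the bored wood slice behind the keeper of the display peg

ROBOT

A 6-joint arm with a two-finger parallel gripper is mounted at the origin on the work surface. World frame = base frame: x ahead of the robot, y to its left, z up, the work surface at z = 0. Lengths are in mm, angles in rad, forces in N, time in s.
With the tool pointing down it reaches from about 275 to 825 mm from the base axis. Payload 4.9 kg.
Tool frame: the origin (TCP) lies on the centre line of the jaws, within the pads' length; the fingertips stand 19 mm ahead of it and the grasp point (between the pads) is the TCP; z points along the fingers, y is the line along which they close (so a half turn about z gives the same grasp; the last joint's range is limited). The gripper opens to 85 mm and grips with 20 to 120 N. Pads are 22 mm wide; open, the fingers measure 114 mm over their backs; the gripper's body (76 mm by 85 mm) begins 54 mm behind the grasp point. The pads swing forward as they close: fully open they stand 13 mm farther back than shut.
Start: joints at [-1.411, 0.326, -0.193, 1.052, 0, 1.437], TCP at [159.287, -526.447, 250.281] pointing down, gripper open.
Joint ranges: [-2.65, 2.65], [-0.97, 1.79], [-1.3, 1.35], [-1.93, 2.1], [-1.47, 1.37], [-3.14, 3.14]. Speed limits (rad/s): [2.57, 2.57, 3.14, 3.14, 3.14, 3.14].

INTERFACE

Orientations are given as a rotation vector (axis times angle).
In Python, from plant import env, hand, planner, sensors, optics, ticket gives the robot as it stands. Calls block until the motion is done:
- env.move_pose(position, orientation): joint-space move of the TCP to a pose.
- env.move_linear(position, orientation=None, rate=150): straight line of the TCP; orientation=None keeps the orientation; rate is the mean speed in mm/s.
- env.movej(angles): joint-space move.
- hand.ungrasp() and hand.grasp(effort=None): open the fingers fully, or close them until they stop; effort is the grip in N (None keeps the last).
- env.sleep(seconds).
- planner.inverse_kinematics(position, orientation): joint angles nearest the present ones, or None.
- sensors.observe(): the state.
- optics.snapshot(name): name is "scene" or "top" or "wrist"; returns the picture (480x640x3 uint8, blue, green, red); there is no depth.
- optics.calibration(name): a dict with "fx", "fy", "cx", "cy" (pixels), "D" ([k1, k2, p1, p2, k3] as OpenCV has them; the pictures are not rectified), "cam_to_world" (4x4, takes a point from camera to world coordinates); the wrist camera has in their place "tool_from_camera" (4x4, takes a point from camera to tool coordinates, whose origin is the TCP and whose axes are the flange's). Camera axes: x right, y down, z forward; pixel columns grow to the right and rows downward; lengths in mm; the calibration is good to about 2 mm. A picture is of the moment at which its call begins: read the wrist's pose just before it. calibration takes no time and is no camera call.
A pose or a line that the arm cannot do raises env.IKError and nothing moves.
- ticket.hand_in(): hands the job in; it is judged then, once.
The state is a dict: "clock": time; "joint_positions": joint angles; "joint_velocities": joint speeds; "joint_torque": joint torques, N m; "tcp_pos": TCP position; "tool_rot": TCP orientation; "ft_force": force on the tool from outside, world axes, zero at the start; "torque": the same for the moment, N m; "finger_gap": finger opening in mm; "grasp_force": force on a finger pad.
Only numpy, scipy, OpenCV 4.12 (cv2) and the standard library are available. Lean on these libraries where they do the work, as an engineer would, in place of code of your own. Each camera call takes 0.05 s, during which the arm holds its last target. There are 200 camera calls.

TASK

Take the round wood slice with the hole in its middle out of the drying rack and hang it by its hole on the peg of the display stand: slide it in under the hanging keeper and press it firmly but gently, by feel, against the sprung pad until the keeper drops shut behind it. Leave it hanging freely on the peg with the keeper down; do not strain the stand (never push with more than 18 N), and leave everything else where it is.

Things in the scene. Friction and masses are not known exactly. Their poses are not given: they have to be found in the camera images.
- slice: round slice of pale wood with dark bark, standing upright in one of the rack's two slots: 92 mm diameter, 10 mm thick, a 22 mm round hole through its middle, about 0.08 to 0.15 kg. Origin at its centre (middle of the hole); y runs along its round axis (through the hole), z up. Can be gripped across its thickness by the top rim
- rack: fixed plywood drying rack, 120 (x) x 130 (y) mm. Two slots along its x, at y = -35 and +35 mm, 12 mm wide, side walls up to 42 mm above the table; a slice stands in each on a floor 12 mm above the table, its centre 56 to 58 mm above the table. Origin on the table under its middle
- stand: fixed display stand: base 130 (x) x 120 (y) mm, 14 mm thick; a wooden post 36 mm wide, top 144 mm above the table, whose front (y = 0) carries a level steel peg, 10 mm diameter, 55 mm long, pointing along the stand's -y, axis 130 mm above the table. A sprung pad sits round the peg's foot, a keeper hangs near its tip. Origin on the table under the peg's foot
- peg_tip (a point): the outer end of the peg, on its axis; same axes as the stand: y points inward along the peg to the post, z up. A slice resting on the peg has its centre 6 mm below the axis; hanging home it is 13 to 34 mm inward of the tip
- pad_face (a point): centre of the front face of the rubber pad round the peg's foot, 28 mm diameter, 37 mm inward of the peg's tip; it slides back up to 6 mm on a stiff spring: 5 N to start it, 5 N more per mm. The slice meets the pad just before it clears the keeper: with the hole's top riding on the peg, the keeper drops with the pad 1 to 2 mm back (some 9 to 13 N), later if the slice is held higher
- keeper (a joint): gravity keeper: steel flap 9 mm wide with a 5 mm thick round-ended rib, hanging from a hinge 7.5 mm inward of the peg's tip and 6 mm below its axis, down to 23 mm below the hinge; 30 g. 0 rad = straight down (shut; cannot swing outward); grows as it swings inward and up, to 1.6 rad under the peg. A slice pushed along the peg lifts it with the edge of its hole; it falls by itself
- plain_slice: the other round wood slice in the rack: same 92 mm diameter and 10 mm thickness, but solid, with no hole; not to be used. Origin at its centre, y along its round axis. Loose bystander
- candle: gold pillar candle, 48 mm diameter, 64 mm tall, standing; origin at the centre of its underside. Loose bystander
- glue_gun: black hot-glue gun on a grey foot, about 230 mm long, 130 mm tall; origin under its foot, x towards the nozzle. Loose bystander
- bead_jar: closed glass jar with a steel cap, 60 mm diameter, 85 mm tall; origin at the centre of its underside. Loose bystander
- birch_branch: dark piece of branch, 210 mm long (its x), 32 mm thick, lying; origin on the table under its middle. Loose bystander
- bauble: silver bauble with a flat foot, 54 mm diameter, 56 mm tall; origin at the centre of its underside. Loose bystander
- cinnamon: two brown cinnamon sticks tied side by side, 92 mm long (its x), 24 mm wide, 12 mm high, lying; origin on the table under the middle. Loose bystander
Mind the look-alikes: they are no part of the job. What is shaped like the slice but green or pink is not meant.

How it is judged (in metres and radians):
On the way, in this order (a step that is already met when the one before it is completed fails the run):
1. the slice has been lifted out of the rack (height (world z) of slice above 0.1 m), for 0.1 s.
2. the slice is on the peg and lifts the keeper (y of slice in the frame of peg_tip above 0.008 m and distance between slice and peg_tip below 0.05 m and value of joint keeper above 0.6 rad), for 0.1 s.
3. the slice is home and the keeper has dropped behind it (y of slice in the frame of peg_tip between 0.012 and 0.037 m and value of joint keeper below 0.2 rad), for 0.1 s.
At the end, for the whole second after the job is handed in: the slice hangs by its hole on the peg between keeper and pad (its centre 12 to 37 mm inward of the peg's tip, within 4 mm sideways, 3 to 9 mm below the peg's axis, its round axis within 0.2 rad of the peg's), at rest, and the keeper hangs down (below 0.2 rad) (all of step 3 and x of slice in the frame of peg_tip between -0.004 and 0.004 m and z of slice in the frame of peg_tip between -0.009 and -0.003 m and angle between the y axis of slice and the y axis of peg_tip, either way round below 0.2 rad and linear speed of slice below 0.03 m/s); the robot touches nothing.
It fails at once if the slice presses on the stand (peg, keeper or pad) with more than 18 N (contact force between slice and stand above 18 N).
It fails at once if the gripper pushes the stand with more than 18 N (contact force between the fingers and stand above 18 N).
It fails at once if another thing (plain slice, candle, glue gun, jar, branch, bauble, cinnamon) is moved by more than 30 mm (distance of any of plain_slice, candle, glue_gun, bead_jar, birch_branch, bauble, cinnamon from where it was at the start of the episode above 0.03 m).
It also fails if it takes over 64 s, if anything falls off the work surface, if the arm or the gripper's body presses on something with over 40 N, if the wrist force passes 120 N, or if a joint passes its speed limit or range.

## Working session

There is one attempt and no reset: what is moved stays moved. The work goes in short steps, each a Python script; the robot and the scene stay as the last script left them, time stands still between calls to the robot, and variables do not carry over. Pictures are saved under pics/ and viewed, at most 10 in all, crops included, and the job is handed in when it is done.

```bash
mkdir -p pics; ls
python3 - <<'E'
from plant import env, hand, planner, sensors, optics, ticket
import cv2,numpy as np
for n in ("scene","top"):
    cv2.imwrite(f"pics/{n}0.png",optics.snapshot(n))
    c=optics.calibration(n);print(n,{k:np.round(v,3).tolist() for k,v in c.items()})
print(optics.calibration("wrist"))
s=sensors.observe();print({k:np.round(v,3).tolist() for k,v in s.items()})
E
```

```text
pics
scene {'fx': 517.047, 'fy': 517.047, 'cx': 312.506, 'cy': 230.026, 'D': [-0.147, 0.0, 0.0, 0.0, 0.0], 'cam_to_world': [[-0.759, 0.507, -0.41, 941.587], [0.651, 0.577, -0.493, 570.158], [-0.013, -0.641, -0.768, 958.247], [0.0, 0.0, 0.0, 1.0]]}
top {'fx': 606.8, 'fy': 606.8, 'cx': 319.894, 'cy': 243.514, 'D': [-0.015, 0.0, 0.0, 0.0, 0.0], 'cam_to_world': [[0.002, -0.996, 0.094, 324.103], [-1.0, -0.003, -0.01, 42.106], [0.01, -0.094, -0.996, 1450.439], [0.0, 0.0, 0.0, 1.0]]}
{'fx': 342.6973491660538, 'fy': 342.6973491660538, 'cx': 327.18499268504996, 'cy': 240.95098880448626, 'D': array([-0.01831466,  0.        ,  0.        ,  0.        ,  0.        ]), 'tool_from_camera': array([[-5.26086530e-04, -9.66301881e-01, -2.57410953e-01,
         6.51868118e+01],
       [ 9.99999766e-01, -3.96038742e-04, -5.57060311e-04,
        -8.03203414e-01],
       [ 4.36343716e-04, -2.57411186e-01,  9.66301863e-01,
        -1.24315797e+02],
       [ 0.00000000e+00,  0.00000000e+00,  0.00000000e+00,
         1.00000000e+00]])}
{'clock': 0.1, 'joint_positions': [-1.411, 0.327, -0.194, 1.052, 0.0, 1.437], 'joint_velocities': [-0.001, -0.003, 0.005, -0.001, 0.0, -0.001], 'joint_torque': [0.0, -44.424, 26.304, 0.008, -0.0, 0.0], 'tcp_pos': [159.188, -525.934, 249.577], 'tool_rot': [-3.106, -0.46, 0.0], 'ft_force': [-0.177, -0.665, -0.469], 'torque': [0.038, 0.018, 0.03], 'grasp_force': 0.0, 'finger_gap': 85.561}
```

View pics/scene0.png

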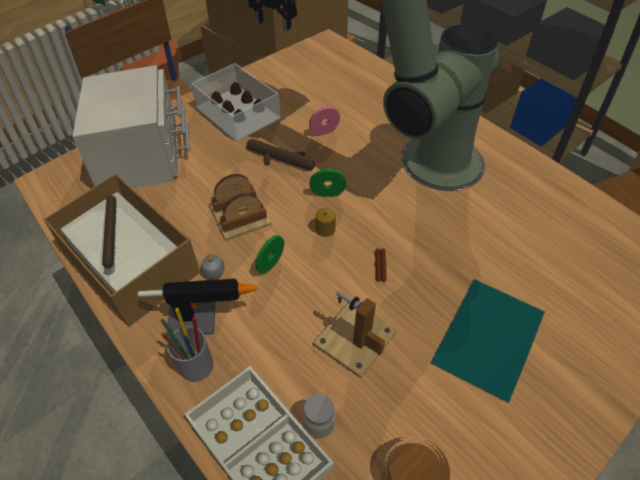

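View pics/top0.png

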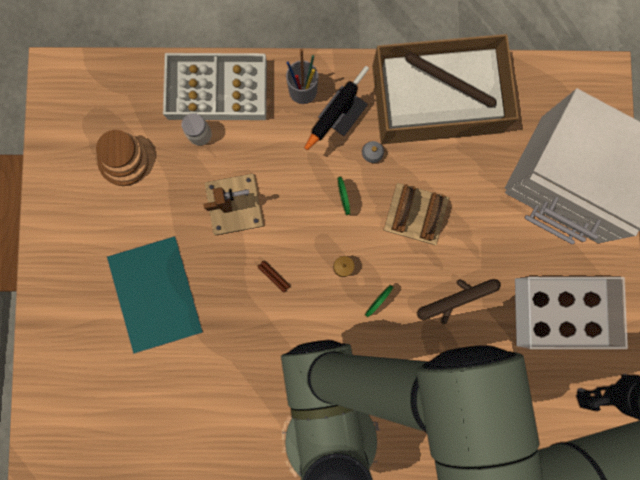

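The scene picture shows the rack at about (240,205), with slices at (234,188) and (243,213). The stand's peg is at (347,299). Look-alikes are green rings at (328,183) and (270,254), a pink ring at (324,121) and a wood stack at (415,460). In the top view the rack is at (418,213), the post at (217,200) and the peg tip at about (247,194). Next I'll make one close crop.

Run:
```python
import cv2,numpy as np
a=cv2.imread("pics/scene0.png");b=cv2.imread("pics/top0.png")
r=lambda i,x,y,w,h:cv2.resize(i[y:y+h,x:x+w],(400,300),interpolation=cv2.INTER_CUBIC)
cv2.imwrite("pics/crop1.png",np.vstack([np.hstack([r(a,200,165,80,60*1),r(a,305,280,100,75)]),np.hstack([r(b,376,174,84,63),r(b,192,170,84,63)])]))
```

```text
(no output)
```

View pics/crop1.png

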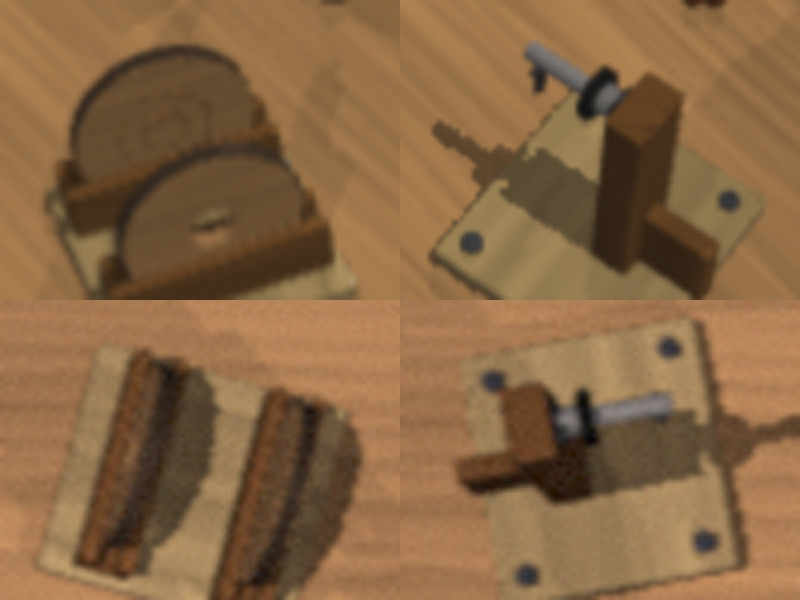

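The holed slice is the nearer one in the scene view, at (242,210). That is the left (+y) slot in the top view, near (404,208). I'll compute rough poses and take wrist views.

```bash
cat > h.py <<'E'
from plant import env, hand, planner, sensors, optics, ticket
import cv2,numpy as np
from scipy.spatial.transform import Rotation as R
def rv(a): # tool down, tool x at world angle a (rad), tool y = at a-90deg
    c,s=np.cos(a),np.sin(a)
    return R.from_matrix(np.array([[c,s,0],[s,-c,0],[0,0,-1.]])).as_rotvec()
def cam(n,obs=None):
    c=optics.calibration(n);K=np.array([[c['fx'],0,c['cx']],[0,c['fy'],c['cy']],[0,0,1]])
    if n=="wrist":
        T=np.eye(4);T[:3,:3]=R.from_rotvec(obs['tool_rot']).as_matrix();T[:3,3]=obs['tcp_pos'];T=T@c['tool_from_camera']
    else:T=np.array(c['cam_to_world'])
    return K,np.array(c['D']),T
def back(cm,uv,z):
    K,D,T=cm;p=cv2.undistortPoints(np.array(uv,float).reshape(-1,1,2),K,D)[:,0]
    d=np.c_[p,np.ones(len(p))]@T[:3,:3].T;o=T[:3,3]
    return o+d*((z-o[2])/d[:,2])[:,None]
def proj(cm,P):
    K,D,T=cm;Ti=np.linalg.inv(T)
    return cv2.projectPoints(np.array(P,float).reshape(-1,1,3),cv2.Rodrigues(Ti[:3,:3])[0],Ti[:3,3],K,D)[0][:,0]
E
cat > a.py <<'E'
from h import *
t=cam("top")
hs=back(t,[(404,208)],90)[0];tip=back(t,[(248.7,191)],130)[0];foot=back(t,[(222,195)],130)[0]
print(hs,tip,foot, back(cam("scene"),[(342,294)],130))
import pickle
sh=[]
for n,p,a in(("rack",hs+[-10,-30,0],-.23),("stand",tip+[-10,20,0],.13)):
    env.move_pose([p[0],p[1],290],rv(a));o=sensors.observe();im=optics.snapshot("wrist")
    cv2.imwrite(f"pics/w_{n}.png",im);sh.append(o);print(n,o['clock'],o['tcp_pos'])
pickle.dump(sh,open("sh.pkl","wb"))
E
python3 a.py
```

```text
[ 533.81300725 -162.50417043   90.        ] [564.23471575 185.54812963 130.        ] [555.1176842  244.12151196 130.        ] [[560.61736856 195.24494059 130.        ]]
rack 1.9 [ 523.53176314 -193.19713081  289.90640914]
stand 6.8167 [554.29101591 205.4433497  289.98734267]
```

View pics/w_rack.png

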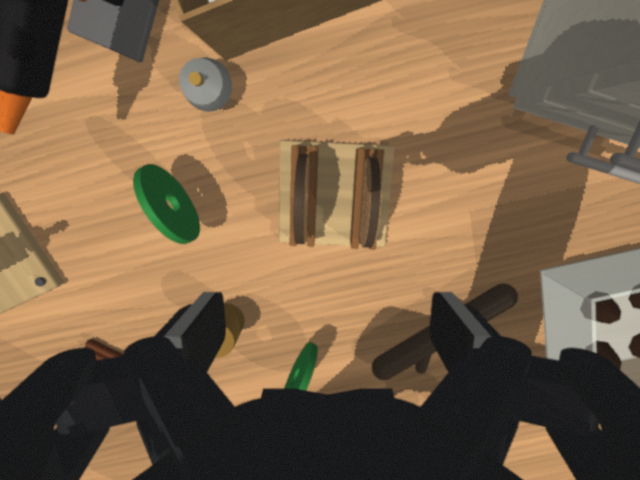

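View pics/w_stand.png

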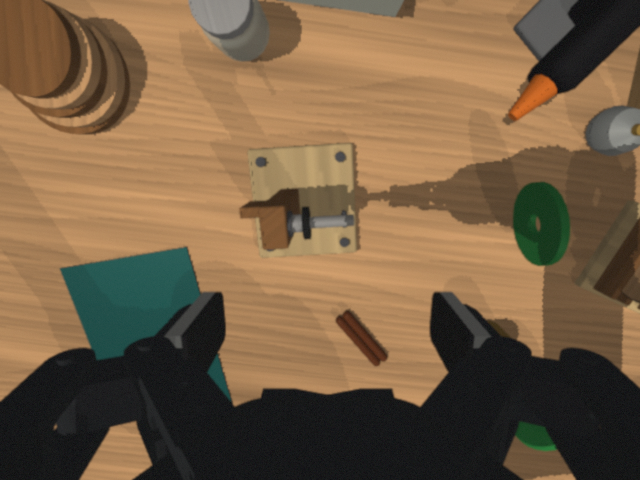

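The wrist view of the rack puts the holed slice's slot at (303,197) and the plain slice at (372,198). In the wrist view of the stand the peg tip is at about (351,220), the pad at (306,222) and the post at (270,228). I'll enlarge both.

Run:
```python
import cv2,numpy as np
a=cv2.imread("pics/w_rack.png");b=cv2.imread("pics/w_stand.png")
r=lambda i,x,y:cv2.resize(i[y:y+130,x:x+87],(400,598),interpolation=cv2.INTER_CUBIC)
cv2.imwrite("pics/crop2.png",np.hstack([r(a,270,132),r(b,275,162)]))
```

```text
(no output)
```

View pics/crop2.png

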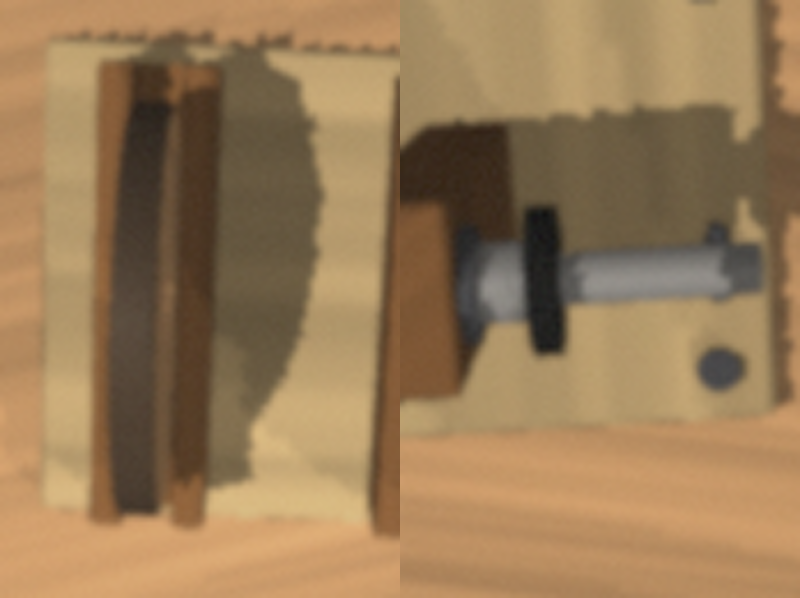

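The left crop shows the slice rim from (152,105) to (135,510), with its middle at (136,305). The right crop shows the peg tip face at (761,267) and the peg axis near the pad at (580,277).

```bash
cat > b.py <<'E'
from h import *
import pickle
sh=pickle.load(open("sh.pkl","rb"));A=cam("wrist",sh[0]);B=cam("wrist",sh[1])
pa=lambda l:[(270+x/4.6,132+y/4.6) for x,y in l]
pb=lambda l:[(275+(x-400)/4.6,162+y/4.6) for x,y in l]
ang=lambda P:np.arctan2(P[0,1]-P[1,1],P[0,0]-P[1,0])
e=back(A,pa([(150,105),(137,510)]),57);w=back(A,pa([(98,62),(90,522)]),42);w2=back(A,pa([(222,62),(204,525)]),42)
print("slice ends",e.mean(0),ang(e),np.linalg.norm(e[0]-e[1]),"walls",ang(w),ang(w2),(w+w2).mean(0)/2)
print("rim top",back(A,pa([(136,305)]),103))
p=back(B,pb([(761,267),(580,277)]),130);print("peg",p,"inward ang",np.arctan2(*(p[1]-p[0])[[1,0]])-np.pi/2)
q=back(B,[(355,143),(357.5,252)],14);print("base edge",ang(q),np.linalg.norm(q[0]-q[1]))
q=back(B,[(251,150),(261,257),(355,143),(357.5,252)],14);print(q)
# predicted pixels for checks
tip=p[0];print("tip in scene,top",proj(cam("scene"),tip),proj(cam("top"),tip))
print("hole in scene/top",proj(cam("scene"),e.mean(0)),proj(cam("top"),e.mean(0)))
E
python3 b.py
```

```text
slice ends [ 543.49834682 -168.91713123   57.        ] -0.28270510917724256 92.49184370439039 walls -0.27601544197214395 -0.2783769801554468 [ 544.07932356 -170.3552245    42.        ]
rim top [[ 551.18035867 -172.90822721  103.        ]]
peg [[564.54591124 185.36497283 130.        ]
 [558.39556579 218.10977909 130.        ]] inward ang 0.1856634341487442
base edge 0.17357818042323586 128.1045906608814
[[607.37972007 300.32290714  14.        ]
 [482.24923083 278.90314799  14.        ]
 [630.01184506 184.78412081  14.        ]
 [503.83227006 162.65945128  14.        ]]
tip in scene,top [[336.95491525 291.85322863]] [[248.78511866 190.86075768]]
hole in scene/top [[241.7419928 208.5126268]] [[404.60009254 206.04381039]]
```

Both static cameras confirm these poses, so I'll grasp now.

```bash
cat > c.py <<'E'
from h import *
o=rv(-.279);x,y=543.9,-170.0
env.move_pose([x,y,190],o)
env.move_linear([x,y,103.5],rate=120)
print(sensors.observe()['tcp_pos'],sensors.observe()['ft_force'])
hand.grasp(100);s=sensors.observe()
print({k:np.round(s[k],2).tolist() for k in("clock","tcp_pos","ft_force","finger_gap","grasp_force")})
if s['finger_gap']>5:
    env.move_linear([x,y,260],rate=120);env.sleep(.3);s=sensors.observe()
    print({k:np.round(s[k],2).tolist() for k in("clock","tcp_pos","tool_rot","ft_force","torque","finger_gap","grasp_force")})
    cv2.imwrite("pics/w_held.png",optics.snapshot("wrist"));cv2.imwrite("pics/s_held.png",optics.snapshot("scene"))
E
python3 c.py
```

```text
[ 544.39561714 -170.20531548  104.07539321] [ 0.88496255 -0.30674163  0.43765723]
{'clock': 13.38, 'tcp_pos': [544.26, -170.25, 103.93], 'ft_force': [-0.83, -0.49, 2.68], 'finger_gap': 6.99, 'grasp_force': 99.36}
{'clock': 15.14, 'tcp_pos': [543.78, -169.97, 259.66], 'tool_rot': [-3.11, 0.44, 0.0], 'ft_force': [-0.03, -0.2, -1.16], 'torque': [0.02, 0.02, -0.02], 'finger_gap': 7.5, 'grasp_force': 99.02}
```

Run:
```python
from h import *
a=cv2.imread("pics/s_held.png");u,v=proj(cam("scene"),[543.8,-170,213])[0].astype(int);print(u,v)
x,y=max(u-50,0),max(v-50,0)
b=cv2.imread("pics/w_held.png")
cv2.imwrite("pics/crop3.png",np.hstack([cv2.resize(a[y:y+100,x:x+100],(400,400),interpolation=3),cv2.resize(b[180:480,170:470],(400,400))]))
```

```text
232 159
```

View pics/crop3.png

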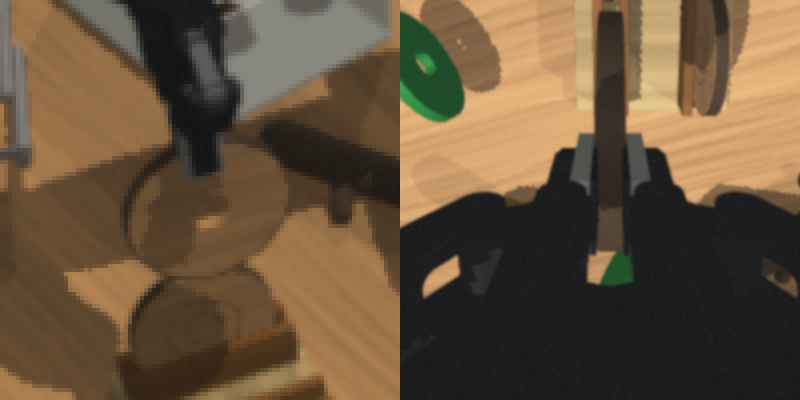

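The slice is held upright and centred, with its hole visible at (209,220) in the crop. It weighs about 0.12 kg. Next I'll approach the peg and insert it, watching the force.

```bash
cat > d.py <<'E'
from h import *
th=.176;d=np.array([-np.sin(th),np.cos(th),0]);l=np.array([np.cos(th),np.sin(th),0]);T=np.array([564.5,185.4,130.]);o=rv(th)
OFF=47.
def P(y,z,x=0): return T+d*y+l*x+[0,0,z+OFF]
def F(b=0):
    f=np.mean([(env.sleep(.02),sensors.observe()['ft_force'])[1] for _ in range(4)],0)
    return np.array([f@l,f@d,f[2]])-b
def st(): 
    s=sensors.observe();r=np.array(s['tcp_pos'])-T-[0,0,OFF];return np.round([s['clock'],r@l,r@d,r[2]],2)
E
cat > e.py <<'E'
from d import *
env.move_pose(P(-22,83),o);env.move_linear(P(-22,-4),rate=100);env.sleep(.3)
b=F();np.save("b.npy",b);print("base",b,st())
cv2.imwrite("pics/s_pre.png",optics.snapshot("scene"))
for y in (-10,-4,0,4,8,11,14,17,20,23,26):
    env.move_linear(P(y,-4),rate=40);f=F(b);print(y,np.round(f,2),st())
    if abs(f[1])>4 or np.hypot(f[0],f[2])>5: print("STOP");break
cv2.imwrite("pics/s_in.png",optics.snapshot("scene"));cv2.imwrite("pics/w_in.png",optics.snapshot("wrist"))
E
python3 e.py
```

```text
base [ 0.22710238  0.00581272 -0.88553227] [ 17.89   0.14 -21.98  -3.71]Traceback (most recent call last):
  File "e.py", line 6, in <module>
    env.move_linear(P(y,-4),rate=40);f=F(b);print(y,np.round(f,2),st())
    ~~~~~~~~~~~~~~~^^^^^^^^^^^^^^^^^
plant.IKError: the arm cannot follow that straight line within its joint ranges
```

Run:
```python
from d import *
s=sensors.observe();print(np.round(s['joint_positions'],3),s['tool_rot'],o,st())
for y in range(-22,36,4):print(y,planner.inverse_kinematics(P(y,-4),o),planner.inverse_kinematics(P(y,-4),rv(th+np.pi)))
```

```text
[ 0.156  0.461 -0.194  0.915 -0.     3.121] [-3.12942502e+00 -2.76171039e-01 -5.53349234e-04] [3.12943625 0.27610347 0.        ] [ 17.94   0.09 -21.97  -3.77]
-22 [ 1.55740610e-01  4.61267107e-01 -1.94541727e-01  9.14987492e-01
 -4.44089210e-16  3.12133326e+00] [ 0.15574061  0.46126711 -0.19454173  0.91498749  0.         -0.02025939]
-18 [ 1.62552942e-01  4.62015279e-01 -1.93315283e-01  9.15465765e-01
 -4.44089210e-16  3.12814560e+00] [ 0.16255294  0.46201528 -0.19331528  0.91546576  0.         -0.01344706]
-14 [ 1.69360710e-01  4.62810013e-01 -1.92011854e-01  9.15974459e-01
 -4.44089210e-16  3.13495336e+00] [ 0.16936071  0.46281001 -0.19201185  0.91597446  0.         -0.00663929]
-10 [ 1.76163293e-01  4.63651237e-01 -1.90631443e-01  9.16513646e-01
 -4.44089210e-16 -3.14142936e+00] [ 1.76163293e-01  4.63651237e-01 -1.90631443e-01  9.16513646e-01
  0.00000000e+00  1.63293122e-04]
-6 [ 1.82960077e-01  4.64538873e-01 -1.89174053e-01  9.17083401e-01
 -4.44089210e-16 -3.13463258e+00] [ 0.18296008  0.46453887 -0.18917405  0.9170834   0.          0.00696008]
-2 [ 1.89750449e-01  4.65472839e
[... 1025 characters left out ...]
[ 2.30324345e-01  4.72044626e-01 -1.76817013e-01  9.21934687e-01
 -4.44089210e-16 -3.08726831e+00] [ 0.23032435  0.47204463 -0.17681701  0.92193469  0.          0.05432435]
26 [ 2.37053098e-01  4.73300372e-01 -1.74743801e-01  9.22752154e-01
 -4.44089210e-16 -3.08053956e+00] [ 0.2370531   0.47330037 -0.1747438   0.92275215  0.          0.0610531 ]
30 [ 2.43770723e-01  4.74601691e-01 -1.72593593e-01  9.23601043e-01
 -4.44089210e-16 -3.07382193e+00] [ 0.24377072  0.47460169 -0.17259359  0.92360104  0.          0.06777072]
34 [ 2.50476657e-01  4.75948479e-01 -1.70366379e-01  9.24481469e-01
 -4.44089210e-16 -3.06711600e+00] [ 0.25047666  0.47594848 -0.17036638  0.92448147  0.          0.07447666]
```

Joint 6 is at its limit. I'll go up, make a half turn, which gives the same slice pose, and come back.

```bash
sed -i 's/;o=rv(th)/;o=rv(th+np.pi)/' d.py
sed -i 's/^env.move_pose.*/env.move_linear(P(-22,83),rate=120);env.move_pose(P(-22,83),o);print(np.round(sensors.observe()["joint_positions"],3));env.move_linear(P(-22,-4),rate=100);env.sleep(.3)/' e.py
python3 e.py
```

```text
[ 0.156  0.398 -0.062  1.111 -0.    -0.02 ]
base [ 0.56704082  0.04077656 -0.97575303] [ 22.85   0.13 -22.01  -3.72]
-10 [-0.82  0.07  0.14] [23.42 -0.05 -9.85 -4.04]
-4 [-0.28 -0.03 -0.21] [ 2.378e+01  2.000e-02 -3.910e+00 -4.000e+00]
0 [-0.67 -0.12 -0.56] [ 2.41e+01 -1.00e-02  9.00e-02 -4.02e+00]
4 [-0.34 -0.02 -0.22] [24.42  0.    4.11 -4.01]
8 [-0.71 -0.23 -0.48] [ 2.473e+01 -2.000e-02  8.130e+00 -4.020e+00]
11 [ 0.07  0.62 -0.33] [ 2.505e+01 -1.000e-02  1.111e+01 -4.020e+00]
14 [-0.71 -0.18 -0.01] [ 2.537e+01 -1.000e-02  1.409e+01 -4.010e+00]
17 [-0.55 -0.12 -0.01] [25.68  0.   17.09 -4.01]
20 [-0.48  0.08 -0.21] [26.    0.   20.12 -4.  ]
23 [-0.96 -0.07 -0.57] [ 2.632e+01 -1.000e-02  2.307e+01 -4.010e+00]
26 [-0.44 -0.12 -0.2 ] [26.63 -0.03 26.09 -4.02]
```

The slice went onto the peg without contact. Now I'll lower it until the hole rides on the peg, then press.

```bash
cat > f.py <<'E'
from d import *
b=np.load("b.npy");F0=F(b)
z=-4
for i in range(12):
    z-=.4;env.move_linear(P(26,z),rate=20);f=F(b);print(round(z,1),np.round(f,2),st())
    if f[2]-F0[2]>1.3: break
y=26
env.move_linear(P(29,z),rate=20);y=29
while y<38:
    y+=.3;env.move_linear(P(y,z),rate=12);f=F(b);print(round(y,1),np.round(f,2),st())
    if f[1]<-12.5 or abs(f[2])>6 or np.linalg.norm(f)>14.5: break
cv2.imwrite("pics/s_home.png",optics.snapshot("scene"));cv2.imwrite("pics/w_home.png",optics.snapshot("wrist"))
E
python3 f.py
```

```text
-4.4 [-0.78  0.18  0.04] [ 2.712e+01  1.000e-02  2.595e+01 -4.400e+00]
-4.8 [-0.48  0.44  0.13] [ 2.743e+01 -1.000e-02  2.599e+01 -4.830e+00]
-5.2 [-0.52  0.21  0.63] [27.75  0.09 26.02 -5.07]
-5.6 [-1.99 -0.32  4.32] [28.07  0.11 26.01 -5.21]
29.3 [-0.8  -2.79  6.32] [28.68  0.44 28.95 -5.25]
```

```bash
cat > f2.py <<'E'
from d import *
b=np.load("b.npy")
z=-5.25;y=29.
env.move_linear(P(y,z),rate=20);print(np.round(F(b),2))
while y<38:
    y+=.3;env.move_linear(P(y,z),rate=12);f=F(b);print(round(y,1),round(z,2),np.round(f,2),st())
    if f[2]>2.5: z+=.1
    if f[2]<.3: z-=.1
    if f[1]<-12.3 or abs(f[2])>6 or np.linalg.norm(f)>14.5: break
cv2.imwrite("pics/s_home.png",optics.snapshot("scene"));cv2.imwrite("pics/w_home.png",optics.snapshot("wrist"))
E
python3 f2.py
```

```text
[ 0.7  -1.47  4.27]
29.3 -5.25 [ 0.86 -2.08  3.96] [29.42  0.14 29.3  -5.22]
29.6 -5.15 [ 0.8  -1.45  3.88] [29.73 -0.09 29.7  -5.21]
29.9 -5.05 [-0.17 -1.36  3.62] [30.05 -0.21 30.   -5.21]
30.2 -4.95 [-0.35 -0.82  2.47] [30.37 -0.3  30.28 -5.16]
30.5 -4.95 [-0.6  -0.73  2.08] [30.68 -0.3  30.52 -5.15]
30.8 -4.95 [-1.17 -0.89  1.48] [31.   -0.18 30.86 -5.1 ]
31.1 -4.95 [-1.37 -1.62  0.84] [31.32 -0.2  30.94 -5.11]
31.4 -4.95 [-1.75 -3.37  0.32] [31.63 -0.19 31.04 -5.11]
31.7 -4.95 [-2.06 -4.98 -0.39] [31.95 -0.18 31.17 -5.09]
32.0 -5.05 [-2.43 -5.87  1.03] [32.27 -0.19 31.28 -5.11]
32.3 -5.05 [-2.37 -6.27  0.61] [32.58 -0.2  31.42 -5.11]
32.6 -5.05 [-1.74 -6.24  0.67] [32.9  -0.18 31.53 -5.1 ]
32.9 -5.05 [-1.97 -6.74  1.24] [33.22 -0.18 31.68 -5.09]
33.2 -5.05 [-2.02 -7.42  1.28] [33.53 -0.16 31.77 -5.06]
33.5 -5.05 [-1.83 -7.88  1.36] [33.85 -0.18 31.91 -5.09]
33.8 -5.05 [-2.33 -8.5   0.97] [34.17 -0.18 32.06 -5.09]
34.1 -5.05 [-2.27 -8.58  0.97] [34.48 -0.2  32.18 -5.1 ]
34.4 -5.05 [-2.12 -9.54  0.97] [34.8  -0.15 32.3  -5.06]
34.7 -5.05 [ -1.81 -10.01   1.37] [35.12 -0.19 32.44 -5.09]
35.0 -5.05 [ -2.62 -10.39   1.59] [35.43 -0.18 32.55 -5.09]
35.3 -5.05 [ -2.11 -10.35   2.07] [35.75 -0.16 32.66 -5.07]
35.6 -5.05 [ -2.2  -10.68   1.34] [36.07 -0.16 32.79 -5.08]
35.9 -5.05 [ -2.41 -11.13   1.28] [36.38 -0.21 32.91 -5.09]
36.2 -5.05 [ -2.88 -12.2    1.77] [36.7  -0.19 33.05 -5.06]
36.5 -5.05 [ -2.48 -12.59   1.26] [37.02 -0.17 33.16 -5.08]
```

Run:
```python
from d import *
w=cv2.imread("pics/w_home.png");s=cv2.imread("pics/s_home.png");t=optics.snapshot("top")
W=cam("wrist",sensors.observe())
u,v=proj(W,T+d*8-[0,0,18])[0].astype(int);print(u,v)
c=lambda i,u,v,r:cv2.resize(i[max(v-r,0):v+r,max(u-r,0):u+r],(400,400),interpolation=3)
a,q=proj(cam("scene"),T+d*8-[0,0,15])[0].astype(int)
cv2.imwrite("pics/crop4.png",np.hstack([c(w,u,v,70),c(s,a,q,40)]))
```

```text
282 268
```

View pics/crop4.png

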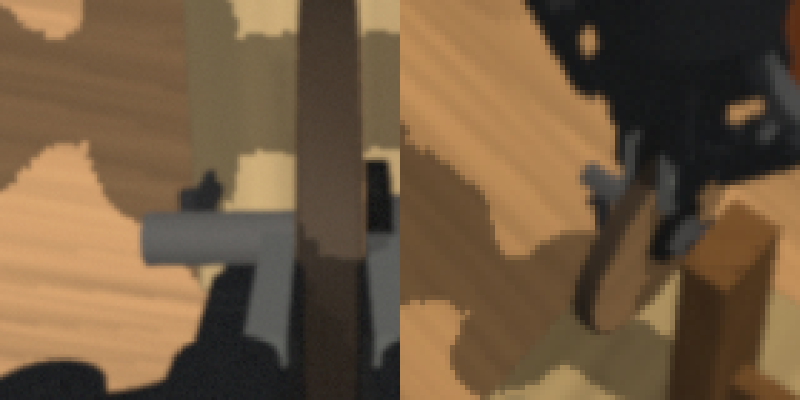

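The wrist view shows the keeper's dark lump hanging at its hinge near the peg tip, at (205,190), with nothing under the peg between there and the slice. The slice is past it, against the pad. It looks dropped, so I'll ease back, release, retreat and check.

```bash
cat > g.py <<'E'
from d import *
b=np.load("b.npy")
env.move_linear(P(27,-5.0),rate=20);print(np.round(F(b),2),st())
hand.ungrasp();env.sleep(.3);print(st(),sensors.observe()['finger_gap'])
env.move_linear(P(27,60),rate=120)
env.sleep(.5);print(st())
c=lambda i,u,v,r:cv2.resize(i[max(v-r,0):v+r,max(u-r,0):u+r],(400,400),interpolation=3)
w=optics.snapshot("wrist");s=optics.snapshot("scene")
u,v=proj(cam("wrist",sensors.observe()),T+d*15-[0,0,10])[0].astype(int);a,q=proj(cam("scene"),T+d*10-[0,0,10])[0].astype(int)
cv2.imwrite("pics/crop5.png",np.hstack([c(w,u,v,60),c(s,a,q,40)]));print(st())
E
python3 g.py
```

```text
[-0.73  0.22 -0.4 ] [37.86  0.07 27.5  -4.96]
[ 3.889e+01 -1.000e-02  2.701e+01 -5.020e+00] 85.326406458974
[40.08 -0.06 27.01 59.81]
[4.018e+01 3.000e-02 2.700e+01 5.997e+01]
```

View pics/crop5.png

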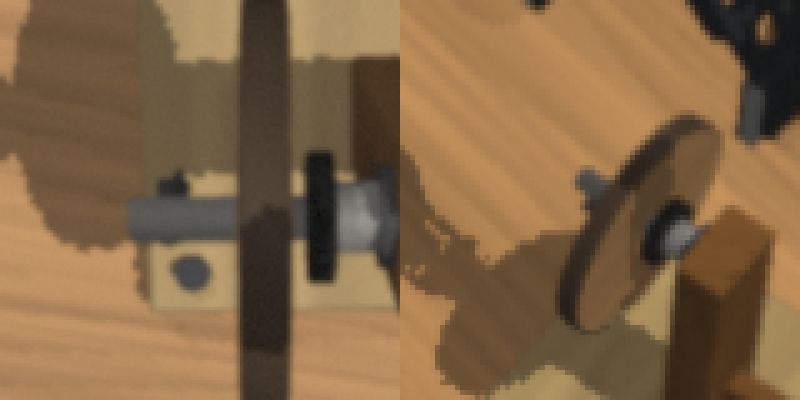

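The slice hangs at mid-peg, clear of the pad. The nub at (172,188) could be the hinge bracket, so I'll check the keeper from an oblique view in front, next to the earlier "lifted" view.

```bash
cat > k.py <<'E'
from d import *
env.move_linear(P(-70,110),rate=150)
tg=T+d*8-[0,0,15];tf=optics.calibration("wrist")['tool_from_camera']
ok=False
for deg in(50,42,35,28):
    t=np.radians(deg);z=d*np.sin(t)-np.array([0,0,np.cos(t)]);M=np.c_[-l,np.cross(z,-l),z]
    p=tg-M@(tf[:3,:3]@[0,0,250]+tf[:3,3]);r=R.from_matrix(M).as_rotvec()
    if planner.inverse_kinematics(p,r) is not None:
        try: env.move_pose(p,r);ok=True;break
        except env.IKError: pass
print(deg,ok,p,st())
o2=sensors.observe();w=optics.snapshot("wrist");cv2.imwrite("pics/w_obl.png",w)
c=lambda i,u,v,r,n=400:cv2.resize(i[max(v-r,0):v+r,max(u-r,0):u+r],(n,n),interpolation=3)
u,v=proj(cam("wrist",o2),tg)[0].astype(int)
wi=cv2.imread("pics/w_in.png");wh=cv2.imread("pics/w_home.png")
cv2.imwrite("pics/crop6.png",np.hstack([c(w,u,v,60),np.vstack([c(wi,282+0,240,50,200),c(wh,282,240,50,200)])]));print(u,v)
E
python3 k.py
```

```text
50 True [579.44728257 104.4312305  189.63671274] [ 41.81   0.58 -81.69  12.52]
326 241
```

View pics/crop6.png

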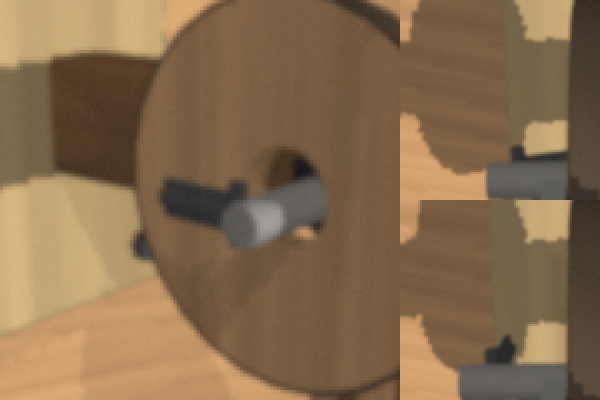

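In the oblique view image-left is down. The keeper hangs straight down from the peg, in front of the slice, unlike the earlier lifted view. The slice hangs by its hole behind it and the robot is clear.

```bash
python3 -c "
from plant import ticket
print(ticket.hand_in())"
```

```text
the job is handed in; nothing more can be done
None
```

I handed the job in at about 42 s: the slice hangs freely on the peg with the keeper down behind it (checked in a close-up), and the measured push stayed under about 14 N; the judge gave no verdict back.

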